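# Run the fingertips along a curved safety strip

## Task

Test the curved safety contact strip by touch: put the closed fingertips on its green end and run them along the curve over every white dot to the red end, pressing lightly so that the strip gives a little, never pushing it down to its bottom stop. Finish at the red end's dot with the fingertips still there, holding the strip lightly pressed. Do not shift or lift the strip's base, and leave the things round it alone.

Things in the scene. Friction and masses are not known exactly. Their poses are not given: they have to be found in the camera images.
- edge_base: Curved safety contact strip on a loose 2 kg metal base: half ring, centre line of radius 90 mm; flange 56 mm wide, 6 mm thick; channel 36 mm wide, 26 mm high; sprung strip 24 mm wide, flat top 40 mm above the worktop. Origin at the circle's centre, on the worktop, z up; in its x, y the strip runs from the green end (90, 0) by (0, 90) to the red end (-90, 0) mm. May lie any way round.
- strip (a joint): How far the black strip (green and red at its ends) is pressed down into its channel, m: 0 at rest, 0.010 at its bottom stop. The whole strip sinks level wherever it is pressed. Its springs push back with about 1 N at the first touch, plus 0.7 N per mm (about 4.5 N at 5 mm, 8 N at the stop).
- mark0 (a point): Centre of the first white dot, on the green end, on the strip's flat top (10 mm dots, 30 degrees or 47 mm apart along the half ring); 40 mm above the worktop at rest, sinks with the strip.
- mark1 (a point): Centre of white dot 2 of 7 counted from the green end, on the strip's flat top (10 mm dots, 30 degrees or 47 mm apart along the half ring); 40 mm above the worktop at rest, sinks with the strip.
- mark2 (a point): Centre of white dot 3 of 7 counted from the green end, on the strip's flat top (10 mm dots, 30 degrees or 47 mm apart along the half ring); 40 mm above the worktop at rest, sinks with the strip.
- mark3 (a point): Centre of white dot 4 of 7 counted from the green end, on the strip's flat top (10 mm dots, 30 degrees or 47 mm apart along the half ring); 40 mm above the worktop at rest, sinks with the strip.
- mark4 (a point): Centre of white dot 5 of 7 counted from the green end, on the strip's flat top (10 mm dots, 30 degrees or 47 mm apart along the half ring); 40 mm above the worktop at rest, sinks with the strip.
- mark5 (a point): Centre of white dot 6 of 7 counted from the green end, on the strip's flat top (10 mm dots, 30 degrees or 47 mm apart along the half ring); 40 mm above the worktop at rest, sinks with the strip.
- mark6 (a point): Centre of the last white dot, on the red end, on the strip's flat top (10 mm dots, 30 degrees or 47 mm apart along the half ring); 40 mm above the worktop at rest, sinks with the strip.
- stereo_corner (a point): Foot of the nearest corner of a fixed stack of black stereo units, 0.39 m high, at the back right. From this corner its near side runs to about x 0.79, y 0.06 and its front to about x 0.90, y -0.30; the robot starts to the right of it. Bring the arm round in front of it (nearer the robot), never through it.
- flux_tin: Bystander: blue round tin 46 mm across, 17 mm high, standing on the worktop inside the half ring near its centre; origin under its centre.
- tape_green: Bystander: green tape roll, 56 mm across, 19 mm high; origin under its centre.
- driver_red: Bystander: small red and black screwdriver lying down, 135 mm long, 20 mm thick; origin under its middle.
- pliers_blue: Bystander: blue-handled pliers lying flat, 140 x 45 x 11 mm; origin under the middle.
- black_tape: Bystander: black tape roll (the one nearer the robot), 50 mm across, 18 mm high; origin under its centre.
- solder_spool: Bystander: small spool of solder wire, 66 x 74 x 27 mm; origin under its centre.
- solder_sucker: Bystander: blue desoldering pump lying down, 192 mm long, 20 mm thick; origin under its middle.

How it is judged:
By the outcome, as a careful person would: the job done as asked, in the order asked, and still so for the second after the job is handed in, while the arm keeps its last pose, push and grip.
It also fails if it takes over 51 s, if anything falls off the work surface, if the arm or the gripper's body presses on something with over 40 N, if the wrist force passes 120 N, or if a joint passes its speed limit or range.

## Robot

A 7-joint arm with a two-finger parallel gripper is mounted at the origin on the work surface; the furniture and walls round the work are solid. World frame = base frame: x ahead of the robot, y to its left, z up, the work surface at z = 0. Lengths are in m, angles in degrees, forces in N, time in s.
With the tool pointing down it reaches from about 0.425 to 0.875 m from the base axis. Payload 4.7 kg.
Tool frame: the origin (TCP) lies between the finger pads, 19 mm behind the fingertips; this is the grasp point; z points along the fingers, y is the line along which they close (so a half turn about z gives the same grasp; the last joint's range is limited). The gripper opens to 87 mm and grips with 3 to 60 N. Pads are 19 mm wide; open, the fingers measure 117 mm over their backs; the gripper's body (75 mm by 190 mm) begins 51 mm behind the grasp point.
Start: joints at [70.594, 18.392, -4.016, 83.108, 1.295, 78.541, -3.26], TCP at [0.225, -0.61, 0.241] pointing down, gripper open.
Joint ranges: [-163.93, 163.93], [-17.29, 119.83], [-79.2, 71.16], [3.27, 140.29], [-89.18, 269.18], [5.43, 117.66], [-154.24, 154.24]. Speed limits (degrees/s): [147.25, 147.25, 180, 180, 180, 180, 180].

## Interface

Orientations are given as [roll, pitch, yaw] about the fixed x, y, z axes, in that order (R = Rz(yaw) Ry(pitch) Rx(roll)).
In Python, from cell import env gives the robot as it stands.
- The arm moves only by the tool step_arm, never from a script. Its argument "moves" is a list of rows, each an object with "dp": the shift along the tool's x, y, z in mm, a list of three; "dr": the turn, a rotation vector about the tool's x, y, z in rad, a list of three; "fingers": the closure, from 0 (fully open) to 1 (shut). In form: [{"dp": [dx, dy, dz], "dr": [ax, ay, az], "fingers": fingers}, ...]. A call has exactly 5 rows; each row shifts and turns the commanded pose from where the row before left it, along the tool's axes as they then stand; what a row does not reach is not made up. A row lasts 1/8 s, in which the tool goes at most 62.5 mm and 10.7 degrees, less where a joint would pass 70% of its speed; a pose out of reach is approached as far as the arm can. A call with a gripper value outside its range is refused whole. The fingers move at their own pace and stop on an object; "squeeze" is the grip in N (left out, the last holds). Time passes only in rows, so rows that do not move let the fingers close, or fill a call up. It gives the time, the measured TCP pose, the force, the opening and the grip force at its end, in the units of the state.
- env.get_obs(): the state, without advancing time (a new reading comes with each control period).
- env.read_camera(name): name is "scene" or "top" or "wrist"; returns the picture (400x640x3 uint8, red, green, blue); there is no depth.
- env.camera_model(name): a dict with "fx", "fy", "cx", "cy" (pixels), "R" (3x3) and "t" (3): a world point X has camera coordinates R X + t. Camera axes: x right, y down, z forward; pixel columns grow to the right and rows downward; lengths in m; the calibration is good to about 2 mm. A picture is of the moment at which its call begins: read the wrist's pose just before it. camera_model takes no time and is no camera call; for the wrist camera it gives the pose at the moment of the call.
- env.sign_off(): hands the job in; it is judged then, once.
The state is a dict: "time_s": time; "qpos": joint angles; "joint_velocities": joint speeds; "effort": joint torques, N m; "tool_pos": TCP position; "tool_rot": TCP orientation; "force": force on the tool from outside, world axes, zero at the start; "wrist_torque": the same for the moment, N m; "grip_width": finger opening in m; "grasp_force": force on a finger pad.
Only numpy, scipy, OpenCV 4.12 (cv2) and the standard library are available. Lean on these libraries where they do the work, as an engineer would, in place of code of your own. Each camera call takes 0.05 s, during which the arm holds its last target. There are 200 camera calls.

## Working session

There is one attempt and no reset: what is moved stays moved. The work goes in short steps, Python scripts to look and compute and a tool call to move; the robot and the scene stay as the last step left them, time stands still between calls to the robot, and variables do not carry over. Pictures are saved under pics/ and viewed, at most 10 in all, crops included, and the job is handed in when it is done.

Besides the shell and the picture viewer there is one more tool, called by a JSON object that holds its "op" and its "data". step_arm: Moves the arm, as the interface text tells. Its arguments: {"type":"object","properties":{"moves":{"type":"array","items":{"type":"object","properties":{"dp":{"type":"array","items":{"type":"number"}},"dr":{"type":"array","items":{"type":"number"}},"fingers":{"type":"number"}}}},"squeeze":{"type":"number"}},"required":["moves"]}

```bash
ls; mkdir -p pics
python3 - <<'E'
from cell import env
import cv2,numpy as np
o=env.get_obs();print(o)
for n in("scene","top"):
    im=env.read_camera(n);cv2.imwrite(f"pics/{n}0.png",im[:,:,::-1])
    m=env.camera_model(n);print(n,m)
E
```

```text
pics
{'time_s': 0.0, 'qpos': array([70.59252383, 18.43942748, -4.01637717, 83.17500425,  1.29544861,
       78.54192178, -3.26059005]), 'joint_velocities': array([ 0.09496919,  0.0658359 ,  0.00497231, -0.08086759,  0.00343493,
       -0.053398  , -0.07578258]), 'effort': array([-3.32122490e-04, -4.91289639e+01, -4.03972529e-01, -3.12523091e+01,
       -6.38511172e-02,  4.38740419e-02,  2.04685966e-04]), 'tool_pos': array([ 0.22438464, -0.609481  ,  0.24015655]), 'tool_rot': array([-1.79888921e+02,  6.00042712e-03,  2.02175359e+01]), 'force': array([ 0.38682866,  0.29651792, -0.10438202]), 'wrist_torque': array([ 0.03382037, -0.02503062,  0.0040049 ]), 'grasp_force': 0.0, 'grip_width': 0.08695069686126487}
scene {'fx': 417.30005808017194, 'fy': 417.30005808017194, 'cx': 323.304610818182, 'cy': 196.2047002773614, 'R': array([[ 0.82473043,  0.56540315,  0.01179016],
       [ 0.48163164, -0.69130436, -0.53863647],
       [-0.29639617,  0.4499084 , -0.84245578]]), 't': array([-0.46199639, -0.24276629,  1.4857568 ])}
top {'fx': 516.0732898263431, 'fy': 516.0732898263431, 'cx': 314.7469338608179, 'cy': 208.36615120243147, 'R': array([[-0.01332753, -0.99970052, -0.02052445],
       [-0.99778416,  0.01463451, -0.06490449],
       [ 0.06518542,  0.01961395, -0.99768039]]), 't': array([0.01471513, 0.57284025, 1.40070414])}
```

View pics/top0.png

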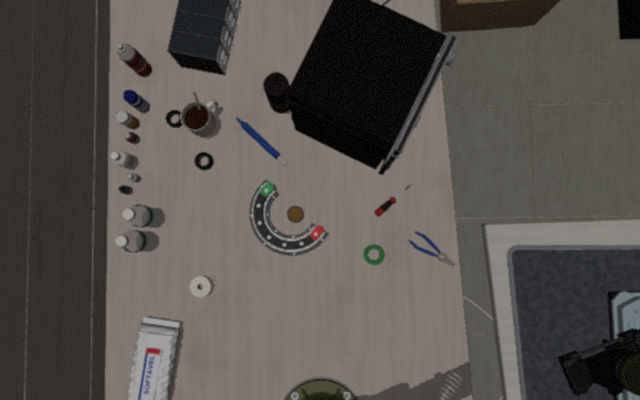

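View pics/scene0.png

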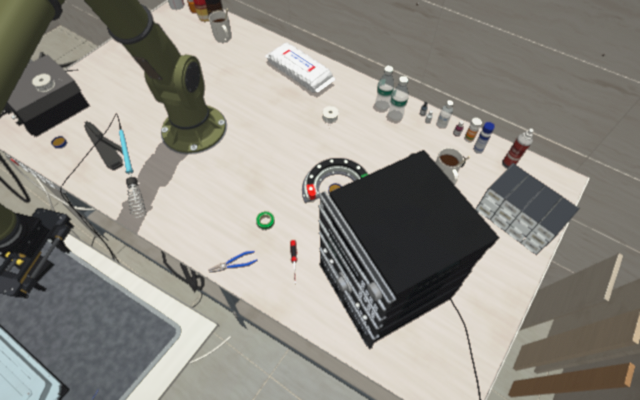

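The top view shows the half ring opening up-right, green end near (268,188), red end near (318,233), the tin at (296,214), and the stereo stack up and to the right. The scene view has the green end hidden behind the stack, so I'll measure in the top view.

```bash
cat > h.py <<'E'
import numpy as np,cv2
from cell import env
def ray(m,uv,z):
    R,t=np.array(m["R"]),np.array(m["t"]);c=-R.T@t
    d=R.T@np.array([(uv[0]-m["cx"])/m["fx"],(uv[1]-m["cy"])/m["fy"],1])
    return c+d*(z-c[2])/d[2]
def dots(im,box,thr=40,amin=4,amax=80):
    """white-dot centroids inside the black strip: local bright spots by top-hat"""
    x0,y0,x1,y1=box;k=4
    g=cv2.resize(im[y0:y1,x0:x1],None,fx=k,fy=k,interpolation=cv2.INTER_CUBIC)
    return g
E
python3 - <<'E'
from h import *
im=cv2.imread("pics/top0.png");m=env.camera_model("top")
x0,y0,x1,y1=235,170,345,265
c=cv2.resize(im[y0:y1,x0:x1],None,fx=7,fy=6.3*0+6,interpolation=cv2.INTER_CUBIC)
cv2.imwrite("pics/crop.png",c)
hsv=cv2.cvtColor(im,cv2.COLOR_BGR2HSV).astype(int)
H,S,V=hsv[...,0],hsv[...,1],hsv[...,2]
roi=np.zeros(V.shape,bool);roi[y0:y1,x0:x1]=1
for n,k in(("green",(H>45)&(H<85)&(S>100)),("red",((H<8)|(H>172))&(S>120))):
    ys,xs=np.nonzero(k&roi);print(n,len(xs),xs.mean(),ys.mean(),ray(m,(xs.mean(),ys.mean()),.04))
g=im.min(2)
th=cv2.morphologyEx(g,cv2.MORPH_TOPHAT,cv2.getStructuringElement(cv2.MORPH_ELLIPSE,(7,7)))
nl,lab,st,ce=cv2.connectedComponentsWithStats(((th>35)&roi).astype(np.uint8))
for i in range(1,nl):
    ys,xs=np.nonzero(lab==i);w=th[ys,xs].astype(float);u=(xs*w).sum()/w.sum();v=(ys*w).sum()/w.sum()
    print(st[i,4],round(u,2),round(v,2),ray(m,(u,v),.04).round(4))
for n,uv,z in(("stack top near L",(290,88),.39),("stack top front corner",(380,165),.39),("cor",(385,172),0)):print(n,ray(m,uv,z))
E
```

```text
green 97 267.30927835051546 189.23711340206185 [0.62565088 0.13467271 0.04      ]
red 103 316.4757281553398 232.3495145631068 [0.50662585 0.0024735  0.04      ]
10 263.04 184.99 [0.6374 0.1462 0.04  ]
3 259.34 189.38 [0.6256 0.1564 0.04  ]
18 265.71 189.87 [0.624 0.139 0.04 ]
237 282.05 224.46 [0.5293 0.0954 0.04  ]
7 255.43 195.9 [0.6079 0.1672 0.04  ]
21 251.98 211.45 [0.5657 0.1768 0.04  ]
18 258.14 205.26 [0.5823 0.16   0.04  ]
1 267.0 214.0 [0.5582 0.136  0.04  ]
230 290.01 243.82 [0.4767 0.0743 0.04  ]
17 259.13 222.43 [0.5356 0.1575 0.04  ]
3 275.29 230.63 [0.5128 0.1139 0.04  ]
17 315.34 233.56 [0.5034 0.0056 0.04  ]
15 268.46 236.65 [0.4968 0.1325 0.04  ]
18 301.08 243.2 [0.4779 0.0444 0.04  ]
17 283.9 244.37 [0.4754 0.0909 0.04  ]
stack top near L [0.7982806  0.04713423 0.39      ]
stack top front corner [ 0.63522932 -0.13460688  0.39      ]
cor [ 0.67307642 -0.19045438  0.        ]
```

View pics/crop.png

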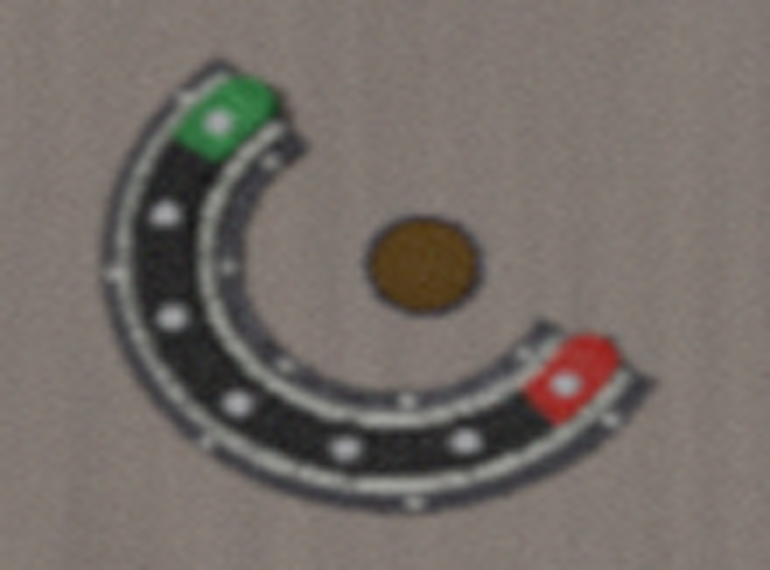

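The picture shows the seven white dots running from green at crop (218,122) round the lower left to red at (567,384). World positions (m) on z = 0.04:

| Dot | x | y |
|---|---|---|
| 1 (green) | 0.624 | 0.139 |
| 2 | 0.582 | 0.160 |
| 3 | 0.536 | 0.158 |
| 4 | 0.497 | 0.133 |
| 5 | 0.475 | 0.091 |
| 6 | 0.478 | 0.044 |
| 7 (red) | 0.503 | 0.006 |

First I turn to yaw 0, which makes tool x = world x, y = -world y and z = -world z. Then I go round in front of the stack.

{"op": "step_arm", "data": {"moves": [{"dp":[0,0,0],"dr":[0,0,0.177],"fingers":1},{"dp":[0,0,0],"dr":[0,0,0.177],"fingers":1},{"dp":[27,-45,0],"dr":[0,0,0],"fingers":1},{"dp":[27,-45,0],"dr":[0,0,0],"fingers":1},{"dp":[27,-45,0],"dr":[0,0,0],"fingers":1}], "squeeze": 10}}

```text
time_s: 0.72
tool_pos: [0.3063, -0.4734, 0.2407]
tool_rot: [-180.0, 0.0, -0.1]
force: [0.7, -0.5, -0.0]
grip_width: 0.0451
grasp_force: 0.0
```

Run:
```python
import numpy as np
from scipy.optimize import least_squares
P=np.array([(.6240,.1390),(.5823,.1600),(.5356,.1575),(.4968,.1325),(.4754,.0909),(.4779,.0444),(.5034,.0056)])
f=lambda p,a:np.c_[p[0]+.09*np.cos(p[2]+a),p[1]+.09*np.sin(p[2]+a)]
a7=np.radians(np.arange(7)*30)
s=least_squares(lambda p:(f(p,a7)-P).ravel(),[.5637,.0723,.83]);print(s.x,np.degrees(s.x[2]),(s.fun*1000).round(1))
a=np.radians(np.arange(0,181,7.5));Q=f(s.x,a)*1000
for i,q in enumerate(Q):print(i*7.5,q.round(1),(q-Q[max(i-1,0)]).round(1))
```

```text
[0.56354411 0.07213216 0.83685929] 47.94850549356977 [-0.2 -0.   0.   0.1  0.2  0.3 -0.1 -0.1  0.1  0.   0.  -0.  -0.1 -0.3]
0.0 [623.8 139. ] [0. 0.]
7.5 [614.6 146.3] [-9.2  7.3]
15.0 [604.5 152.3] [-10.1   6. ]
22.5 [593.7 156.9] [-10.8   4.7]
30.0 [582.3 160.1] [-11.3   3.2]
37.5 [570.7 161.8] [-11.6   1.7]
45.0 [558.9 162. ] [-11.8   0.2]
52.5 [547.2 160.6] [-11.7  -1.4]
60.0 [535.8 157.8] [-11.4  -2.9]
67.5 [524.9 153.4] [-10.9  -4.4]
75.0 [514.6 147.7] [-10.3  -5.7]
82.5 [505.2 140.6] [-9.4 -7. ]
90.0 [496.7 132.4] [-8.4 -8.2]
97.5 [489.4 123.2] [-7.3 -9.2]
105.0 [483.4 113.1] [ -6.  -10.1]
112.5 [478.7 102.3] [ -4.7 -10.8]
120.0 [475.5  90.9] [ -3.2 -11.3]
127.5 [473.8  79.3] [ -1.7 -11.6]
135.0 [473.7  67.5] [ -0.2 -11.8]
142.5 [475.   55.8] [  1.4 -11.7]
150.0 [477.9  44.4] [  2.9 -11.4]
157.5 [482.3  33.5] [  4.4 -10.9]
165.0 [488.   23.2] [  5.7 -10.3]
172.5 [495.1  13.7] [ 7.  -9.4]
180.0 [503.3   5.3] [ 8.2 -8.4]
```

{"op": "step_arm", "data": {"moves": [{"dp":[27,-45,0],"dr":[0,0,0],"fingers":1},{"dp":[27,-45,0],"dr":[0,0,0],"fingers":1},{"dp":[27,-45,0],"dr":[0,0,0],"fingers":1},{"dp":[27,-45,0],"dr":[0,0,0],"fingers":1},{"dp":[27,-45,0],"dr":[0,0,0],"fingers":1}]}}

```text
time_s: 1.35
tool_pos: [0.4414, -0.2486, 0.241]
tool_rot: [180.0, 0.0, -0.1]
force: [0.1, -1.1, 0.3]
grip_width: 0.0016
grasp_force: 0.0
```

{"op": "step_arm", "data": {"moves": [{"dp":[8,-50,0],"dr":[0,0,0],"fingers":1},{"dp":[8,-50,0],"dr":[0,0,0],"fingers":1},{"dp":[8,-50,0],"dr":[0,0,0],"fingers":1},{"dp":[8,-50,0],"dr":[0,0,0],"fingers":1},{"dp":[8,-50,0],"dr":[0,0,0],"fingers":1}]}}

```text
time_s: 1.98
tool_pos: [0.4811, 0.0012, 0.241]
tool_rot: [180.0, 0.0, -0.1]
force: [0.6, -0.1, -0.3]
grip_width: 0.0005
grasp_force: 0.0
```

{"op": "step_arm", "data": {"moves": [{"dp":[35,-34,20],"dr":[0,0,0],"fingers":1},{"dp":[35,-34,25],"dr":[0,0,0],"fingers":1},{"dp":[35,-34,30],"dr":[0,0,0],"fingers":1},{"dp":[35,-34,35],"dr":[0,0,0],"fingers":1},{"dp":[3,-2,30],"dr":[0,0,0],"fingers":1}]}}

```text
time_s: 2.6
tool_pos: [0.6248, 0.1415, 0.0986]
tool_rot: [-179.8, 0.1, 0.2]
force: [-1.2, 0.2, -0.2]
grip_width: 0.0002
grasp_force: 0.0
```

Run:
```python
from h import *
o=env.get_obs();print(o["tool_pos"],o["force"],o["grip_width"],o["qpos"].round(1))
m=env.camera_model("wrist");im=env.read_camera("wrist");cv2.imwrite("pics/w1.png",im[:,:,::-1])
R,t=np.array(m["R"]),np.array(m["t"])
for X in(np.array([.6238,.139,.04]),np.array([.5823,.1601,.04]),np.r_[o["tool_pos"][:2],o["tool_pos"][2]-.019]):
    c=R@X+t;print(c[0]/c[2]*m["fx"]+m["cx"],c[1]/c[2]*m["fy"]+m["cy"])
```

```text
[0.6248208  0.14150137 0.09857118] [-1.16721344  0.18356498 -0.18735186] 0.0001876472628891841 [  14.1   27.9  -37.6   92.7   18.    65.7 -117.6]
326.0554960916386 227.5038194502282
299.2579723341844 276.20147277444795
323.060872529285 248.02915900731057
```

View pics/w1.png

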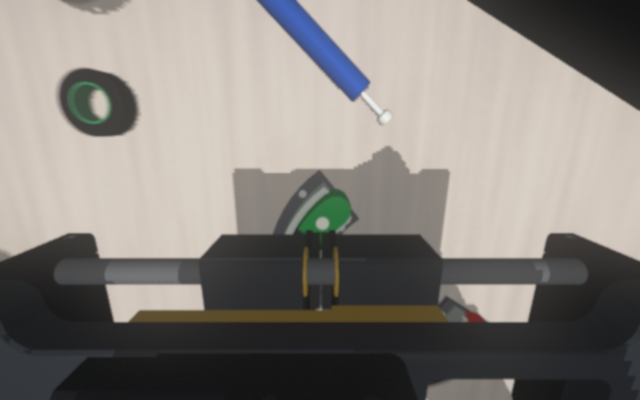

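The wrist view shows the green end with its white dot near (322,222), slightly above the predicted (326,227), with the closed fingers just below it. I'll let the arm settle and measure the dot again.

{"op": "step_arm", "data": {"moves": [{"dp":[0,0,0],"dr":[0,0,0],"fingers":1},{"dp":[0,0,0],"dr":[0,0,0],"fingers":1},{"dp":[0,0,0],"dr":[0,0,0],"fingers":1},{"dp":[0,0,0],"dr":[0,0,0],"fingers":1},{"dp":[0,0,0],"dr":[0,0,0],"fingers":1}]}}

```text
time_s: 3.28
tool_pos: [0.6246, 0.1373, 0.1018]
tool_rot: [180.0, -0.1, -0.1]
force: [-0.6, -0.8, -0.6]
grip_width: 0.0002
grasp_force: 0.0
```

Run:
```python
from h import *
o=env.get_obs();print(o["tool_pos"],o["tool_rot"],o["force"])
m=env.camera_model("wrist");im=env.read_camera("wrist");cv2.imwrite("pics/w2.png",im[:,:,::-1])
r=im[205:236,308:340];ys,xs=np.nonzero(r.min(2)>130);print(len(xs),np.ptp(xs),np.ptp(ys))
uv=(xs.mean()+308,ys.mean()+205);print(uv,ray(m,uv,.04))
mt=env.camera_model("top");im=env.read_camera("top");cv2.imwrite("pics/top1.png",im[:,:,::-1])
```

```text
[0.62464701 0.13730663 0.10184523] [ 1.79984421e+02 -5.38080874e-02 -8.46532864e-02] [-0.6355134  -0.81017184 -0.55425857]
120 27 11
(np.float64(317.5416666666667), np.float64(222.725)) [0.62650468 0.14109947 0.04      ]
```

Run:
```python
from h import *
m=env.camera_model("wrist");im=cv2.imread("pics/w2.png")
n,l,s,c=cv2.connectedComponentsWithStats((im.min(2)>130).astype(np.uint8))
for i in range(1,n):
    if abs(c[i,0]-322)<25 and abs(c[i,1]-222)<15:print(s[i],c[i],ray(m,c[i],.04))
```

```text
[281 188  41  45 303] [299.59075908 208.81848185] [0.63759979 0.15477992 0.04      ]
[310 217  13  12 111] [316.05405405 222.38738739] [0.62672789 0.1423604  0.04      ]
[342 220   1   1   1] [342. 220.] [0.62863951 0.12247327 0.04      ]
[334 225   4   4   9] [335.88888889 226.88888889] [0.62304542 0.12707976 0.04      ]
```

{"op": "step_arm", "data": {"moves": [{"dp":[1,-4,12],"dr":[0,0,0],"fingers":1},{"dp":[0,0,12],"dr":[0,0,0],"fingers":1},{"dp":[0,0,10],"dr":[0,0,0],"fingers":1},{"dp":[0,0,3],"dr":[0,0,0],"fingers":1},{"dp":[0,0,0],"dr":[0,0,0],"fingers":1}]}}

```text
time_s: 4.0
tool_pos: [0.6253, 0.1415, 0.0638]
tool_rot: [180.0, 0.0, -0.1]
force: [-0.3, 0.6, 0.5]
grip_width: 0.0002
grasp_force: 0.0
```

{"op": "step_arm", "data": {"moves": [{"dp":[0,0,2],"dr":[0,0,0],"fingers":1},{"dp":[0,0,2],"dr":[0,0,0],"fingers":1},{"dp":[0,0,1.5],"dr":[0,0,0],"fingers":1},{"dp":[0,0,1],"dr":[0,0,0],"fingers":1},{"dp":[0,0,0],"dr":[0,0,0],"fingers":1}]}}

```text
time_s: 4.62
tool_pos: [0.6256, 0.1415, 0.0579]
tool_rot: [180.0, -0.0, -0.1]
force: [-0.1, 0.6, 2.0]
grip_width: 0.0004
grasp_force: 0.9
```

{"op": "step_arm", "data": {"moves": [{"dp":[0,0,0.5],"dr":[0,0,0],"fingers":1},{"dp":[0,0,0.5],"dr":[0,0,0],"fingers":1},{"dp":[0,0,0],"dr":[0,0,0],"fingers":1},{"dp":[0,0,0],"dr":[0,0,0],"fingers":1},{"dp":[0,0,0],"dr":[0,0,0],"fingers":1}]}}

```text
time_s: 5.25
tool_pos: [0.6256, 0.1415, 0.0568]
tool_rot: [180.0, -0.0, -0.1]
force: [-0.2, -1.1, 3.2]
grip_width: 0.0008
grasp_force: 1.3
```

Contact is clean: z 0.0568 is about 2 to 3 mm of press. I'll press about 1 mm more, then slide in short steps while watching z and force.

{"op": "step_arm", "data": {"moves": [{"dp":[0,0,1],"dr":[0,0,0],"fingers":1},{"dp":[0,0,0],"dr":[0,0,0],"fingers":1},{"dp":[-4.6,-3.7,0],"dr":[0,0,0],"fingers":1},{"dp":[-4.6,-3.6,0],"dr":[0,0,0],"fingers":1},{"dp":[-5,-3,0],"dr":[0,0,0],"fingers":1}]}}

```text
time_s: 5.88
tool_pos: [0.6113, 0.1522, 0.056]
tool_rot: [-180.0, -0.1, -0.1]
force: [2.2, -1.3, 3.8]
grip_width: 0.0004
grasp_force: 1.6
```

{"op": "step_arm", "data": {"moves": [{"dp":[-5.1,-3,0],"dr":[0,0,0],"fingers":1},{"dp":[-5.4,-2.4,0],"dr":[0,0,0],"fingers":1},{"dp":[-5.4,-2.3,0],"dr":[0,0,0],"fingers":1},{"dp":[-5.6,-1.6,0],"dr":[0,0,0],"fingers":1},{"dp":[-5.7,-1.6,0],"dr":[0,0,0],"fingers":1}]}}

```text
time_s: 6.5
tool_pos: [0.5838, 0.163, 0.0558]
tool_rot: [-180.0, -0.0, -0.1]
force: [2.7, 0.0, 2.7]
grip_width: 0.0009
grasp_force: 1.7
```

{"op": "step_arm", "data": {"moves": [{"dp":[-5.8,-0.7,0],"dr":[0,0,0],"fingers":1},{"dp":[-5.8,-0.6,0],"dr":[0,0,0],"fingers":1},{"dp":[-5.9,0,0],"dr":[0,0,0],"fingers":1},{"dp":[-5.9,0,0],"dr":[0,0,0],"fingers":1},{"dp":[-5.8,0.7,0],"dr":[0,0,0],"fingers":1}]}}

```text
time_s: 7.12
tool_pos: [0.5545, 0.1636, 0.0557]
tool_rot: [-180.0, -0.0, -0.1]
force: [3.2, 0.5, 4.5]
grip_width: 0.0006
grasp_force: 1.7
```

{"op": "step_arm", "data": {"moves": [{"dp":[-5.9,0.8,0],"dr":[0,0,0],"fingers":1},{"dp":[-5.7,1.4,0],"dr":[0,0,0],"fingers":1},{"dp":[-5.7,1.5,0],"dr":[0,0,0],"fingers":1},{"dp":[0,0,0],"dr":[0,0,0],"fingers":1},{"dp":[0,0,0],"dr":[0,0,0],"fingers":1}]}}

```text
time_s: 7.75
tool_pos: [0.5365, 0.1595, 0.0553]
tool_rot: [180.0, 0.1, -0.1]
force: [-1.2, 0.9, 2.6]
grip_width: 0.0005
grasp_force: 1.8
```

Run:
```python
from h import *
o=env.get_obs();print(o["tool_pos"],o["force"],o["qpos"].round(0))
m=env.camera_model("wrist");im=env.read_camera("wrist");cv2.imwrite("pics/w3.png",im[:,:,::-1])
R,t=np.array(m["R"]),np.array(m["t"])
for X in((.6238,.139,.036),(.5823,.1601,.036)):
    c=R@np.array(X)+t;print(c[0]/c[2]*m["fx"]+m["cx"],c[1]/c[2]*m["fy"]+m["cy"])
n,l,s,c=cv2.connectedComponentsWithStats((im.min(2)>130).astype(np.uint8))
for i in range(1,n):
    if 40<s[i,4]<400:print(s[i],c[i].round(1),ray(m,c[i],.036).round(4))
```

```text
[0.53650202 0.15951471 0.05529767] [-1.21583448  0.88700235  2.61732332] [  14.   22.  -39.  106.   16.   58. -122.]
360.996866554973 99.50352803453785
322.07362267333383 175.2766264817804
[345  83  21  22 355] [355.1  93.8] [0.6267 0.1423 0.036 ]
[307 161  19  19 292] [316.2 170.3] [0.5852 0.1635 0.036 ]
[499 246  11  10  88] [504.3 250.3] [0.5347 0.0458 0.036 ]
[535 247  10  12  67] [539.4 253. ] [0.5328 0.0234 0.036 ]
[439 284  65  17 259] [474.5 292.8] [0.5044 0.0601 0.036 ]
[483 318  12   4  41] [488.4 319.6] [0.4838 0.0478 0.036 ]
```

View pics/w3.png

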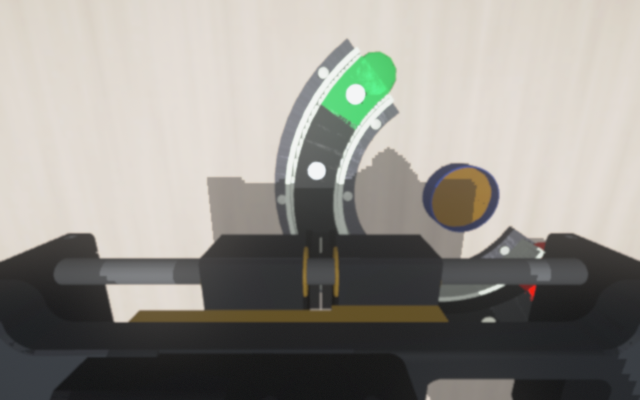

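Nothing has shifted: the green dot still measures (0.6267,0.1423), as before, and dots 1 and 2 are at (355,94) and (316,170) behind the fingers. Continuing the run.

{"op": "step_arm", "data": {"moves": [{"dp":[-5.5,2.2,0],"dr":[0,0,0],"fingers":1},{"dp":[-5.4,2.2,0],"dr":[0,0,0],"fingers":1},{"dp":[-5.2,2.8,0],"dr":[0,0,0],"fingers":1},{"dp":[-5.1,2.9,0],"dr":[0,0,0],"fingers":1},{"dp":[-4.7,3.5,0],"dr":[0,0,0],"fingers":1}]}}

```text
time_s: 8.43
tool_pos: [0.5113, 0.1461, 0.0558]
tool_rot: [-180.0, -0.0, -0.1]
force: [1.4, 2.4, 3.7]
grip_width: 0.0006
grasp_force: 1.7
```

{"op": "step_arm", "data": {"moves": [{"dp":[-4.7,3.6,0],"dr":[0,0,0],"fingers":1},{"dp":[-4.3,4.1,0],"dr":[0,0,0],"fingers":1},{"dp":[-4.2,4.1,0],"dr":[0,0,0],"fingers":1},{"dp":[-3.7,4.6,0],"dr":[0,0,0],"fingers":1},{"dp":[-3.6,4.6,0],"dr":[0,0,0],"fingers":1}]}}

```text
time_s: 9.05
tool_pos: [0.4908, 0.125, 0.0557]
tool_rot: [-180.0, 0.0, -0.1]
force: [1.7, 2.9, 4.0]
grip_width: 0.0006
grasp_force: 1.7
```

{"op": "step_arm", "data": {"moves": [{"dp":[-3,5,0],"dr":[0,0,0],"fingers":1},{"dp":[-3,5.1,0],"dr":[0,0,0],"fingers":1},{"dp":[-2.4,5.4,0],"dr":[0,0,0],"fingers":1},{"dp":[-2.3,5.4,0],"dr":[0,0,0],"fingers":1},{"dp":[-1.6,5.7,0],"dr":[0,0,0],"fingers":1}]}}

```text
time_s: 9.68
tool_pos: [0.4785, 0.0982, 0.0557]
tool_rot: [180.0, 0.0, -0.1]
force: [1.1, 1.4, 3.2]
grip_width: 0.0004
grasp_force: 1.7
```

{"op": "step_arm", "data": {"moves": [{"dp":[-1.6,5.7,0],"dr":[0,0,0],"fingers":1},{"dp":[-0.9,5.8,0],"dr":[0,0,0],"fingers":1},{"dp":[-0.8,5.8,0],"dr":[0,0,0],"fingers":1},{"dp":[-0.1,5.9,0],"dr":[0,0,0],"fingers":1},{"dp":[0,5.9,0],"dr":[0,0,0],"fingers":1}]}}

```text
time_s: 10.3
tool_pos: [0.4752, 0.0691, 0.0556]
tool_rot: [180.0, 0.0, -0.1]
force: [-0.7, 2.2, 3.6]
grip_width: 0.0003
grasp_force: 1.7
```

{"op": "step_arm", "data": {"moves": [{"dp":[0.6,5.8,0],"dr":[0,0,0],"fingers":1},{"dp":[0.7,5.9,0],"dr":[0,0,0],"fingers":1},{"dp":[1.4,5.7,0],"dr":[0,0,0],"fingers":1},{"dp":[1.5,5.7,0],"dr":[0,0,0],"fingers":1},{"dp":[2.2,5.5,0],"dr":[0,0,0],"fingers":1}]}}

```text
time_s: 10.92
tool_pos: [0.4816, 0.0405, 0.0556]
tool_rot: [180.0, 0.0, -0.1]
force: [-0.7, 2.8, 3.2]
grip_width: 0.0008
grasp_force: 1.7
```

Run:
```python
from h import *
o=env.get_obs();print(o["tool_pos"],o["force"],o["qpos"].round(0))
m=env.camera_model("wrist");im=env.read_camera("wrist");cv2.imwrite("pics/w4.png",im[:,:,::-1])
n,l,s,c=cv2.connectedComponentsWithStats((im.min(2)>130).astype(np.uint8))
for i in range(1,n):
    if 40<s[i,4]<400:print(s[i],c[i].round(1),ray(m,c[i],.036).round(4))
im=env.read_camera("top");cv2.imwrite("pics/top2.png",im[:,:,::-1])
```

```text
[0.48158943 0.04045029 0.05560176] [-0.74553925  2.79964803  3.22195491] [  28.   12.  -39.  117.    9.   54. -105.]
[176  22  14  15 156] [182.6  29.2] [0.603  0.1126 0.036 ]
[174  38  10  10  42] [178.6  42.9] [0.5967 0.1154 0.036 ]
[170  47   9  11  50] [174.7  52.1] [0.5924 0.1181 0.036 ]
[ 81  56  21  23 382] [90.9 66.8] [0.5854 0.1634 0.036 ]
[164  69  10   8  44] [168.5  72.7] [0.5825 0.1227 0.036 ]
[163  82  10   8  41] [167.   85.6] [0.5761 0.1244 0.036 ]
[160 106  16  16 165] [166.9 114. ] [0.5615 0.1266 0.036 ]
[170 126  10   8  58] [174.3 130.2] [0.5529 0.1238 0.036 ]
[174 135   9  10  63] [177.8 140.1] [0.5475 0.1225 0.036 ]
[179 145   9   9  45] [183.  149.1] [0.5425 0.1202 0.036 ]
[103 146  20  20 305] [112.7 155.8] [0.5387 0.161  0.036 ]
[183 155  30  34 279] [198.1 171. ] [0.5299 0.1131 0.036 ]
[381 198  32  36 104] [399.8 213.6] [ 0.5039 -0.006   0.036 ]
[275 203   9   9  62] [278.7 207.3] [0.508  0.0671 0.036 ]
[369 202  17  16 212] [376.6 209.7] [0.5064 0.0081 0.036 ]
[158 212  19  18 263] [167.1 220.6] [0.4996 0.1355 0.036 ]
```

{"op": "step_arm", "data": {"moves": [{"dp":[2.3,5.4,0],"dr":[0,0,0],"fingers":1},{"dp":[2.9,5.2,0],"dr":[0,0,0],"fingers":1},{"dp":[2.9,5.2,0],"dr":[0,0,0],"fingers":1},{"dp":[3.6,4.7,0],"dr":[0,0,0],"fingers":1},{"dp":[3.6,4.7,0],"dr":[0,0,0],"fingers":1}]}}

```text
time_s: 11.65
tool_pos: [0.4971, 0.0153, 0.0556]
tool_rot: [180.0, 0.0, -0.1]
force: [-1.1, 2.9, 2.6]
grip_width: 0.0005
grasp_force: 1.7
```

{"op": "step_arm", "data": {"moves": [{"dp":[4.2,4.2,0],"dr":[0,0,0],"fingers":1},{"dp":[4.2,4.2,0],"dr":[0,0,0],"fingers":1},{"dp":[0,0,0],"dr":[0,0,0],"fingers":1},{"dp":[0,0,0],"dr":[0,0,0],"fingers":1},{"dp":[0,0,0],"dr":[0,0,0],"fingers":1}]}}

```text
time_s: 12.28
tool_pos: [0.5061, 0.0063, 0.056]
tool_rot: [179.9, -0.1, -0.1]
force: [0.4, -1.6, 3.2]
grip_width: 0.0001
grasp_force: 1.6
```

Run:
```python
from h import *
o=env.get_obs();print(o["tool_pos"],o["force"],o["joint_velocities"].round(2))
m=env.camera_model("wrist");im=env.read_camera("wrist");cv2.imwrite("pics/w5.png",im[:,:,::-1])
n,l,s,c=cv2.connectedComponentsWithStats((im.min(2)>130).astype(np.uint8))
for i in range(1,n):
    if 180<s[i,4]<400:print(s[i],c[i].round(1),ray(m,c[i],.036).round(4))
```

```text
[0.50608085 0.00629351 0.05603425] [ 0.43606773 -1.57542418  3.15454228] [-0.09 -0.07 -0.08  0.01 -0.02  0.04  0.02]
[ 48  20  21  23 390] [57.9 31.2] [0.6269 0.143  0.036 ]
[ 28 106  21  21 327] [ 38.  115.9] [0.5852 0.1642 0.036 ]
[ 54 189  19  18 263] [ 62.9 197.8] [0.5384 0.1618 0.036 ]
[291 205  29  29 265] [306.2 220.1] [0.5242 0.0166 0.036 ]
[511 291  23  30 319] [522.1 302.3] [ 0.4664 -0.1262  0.036 ]
```

View pics/w5.png

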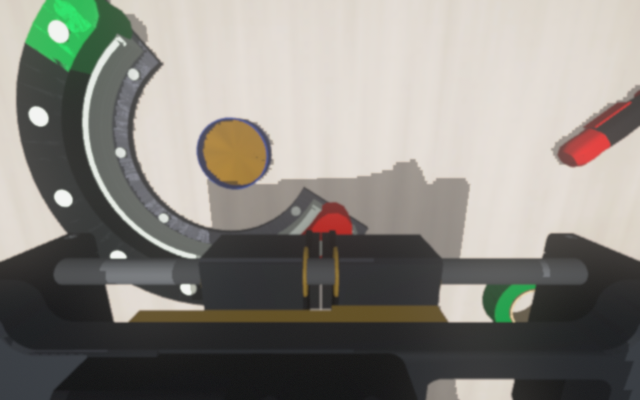

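The fingertips rest on the red end at (330,225), pressing with about 3 N and about 3 mm of give. The ring and tin have not moved, so I'm handing in.

```bash
python3 -c "
from cell import env
print(env.sign_off())"
```

```text
the job is handed in; nothing more can be done
None
```

I ran the closed fingertips along the strip from the green end over all seven dots to the red end, pressing about 3 mm (2.6–4.5 N), and handed it in at about 12 s, still lightly pressed on the red dot; the base did not shift measurably.

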